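# Find where the brake lever firms up and set the marker hand to it

## Robot

A 6-joint arm with a two-finger parallel gripper is mounted at the origin on a cart in front of the work surface, level with it; the furniture and walls round the work are solid. World frame = base frame: x ahead of the robot, y to its left, z up, the work surface at z = 0. Lengths are in mm, angles in rad, forces in N, time in s.
With the tool pointing down it reaches from about 275 to 750 mm from the base axis. Payload 10.2 kg.
Tool frame: the origin (TCP) lies at the very end of the fingers, on their centre line; the grasp point (between the pads) lies 19 mm behind it; z points along the fingers, y is the line along which they close (so a half turn about z gives the same grasp; the last joint's range is limited). The gripper opens to 85 mm and grips with 20 to 120 N. Pads are 22 mm wide; open, the fingers measure 114 mm over their backs; the gripper's body (76 mm by 85 mm) begins 54 mm behind the grasp point. The pads swing forward as they close: fully open they stand 13 mm farther back than shut.
Start: joints at [-1.37, 0.313, 1.498, -0, 1.331, -0.223], TCP at [215.883, -478.566, 231.294] pointing down, gripper open.
Joint ranges: [-2.94, 2.94], [-0.97, 2.17], [0.19, 2.56], [-1.23, 4.37], [0.02, 3.11], [-2.88, 2.88]. Speed limits (rad/s): [2.39, 2.39, 3.01, 3.14, 3.14, 3.14].

## Interface

Orientations are given as a unit quaternion [w, x, y, z].
In Python, from rig import ctrl gives the robot as it stands.
- The arm moves only by the tool step_arm, never from a script. Its argument "increments" is a list of rows, each a list of 3 entries, a list of its own where there are three numbers: the shift along the tool's x, y, z in cm, then the turn, a rotation vector about the tool's x, y, z in degrees, then the opening in per cent of the stroke, from 0 (shut) to 100 (fully open). A call has 1 to 8 rows; each row is the pose to reach, as a shift and turn from the pose commanded when the call began, along the tool's axes at that moment; what a row does not reach only later rows make up. A row lasts 1/8 s, in which the tool goes at most 62.5 mm and 10.7 degrees, less where a joint would pass 70% of its speed; a pose out of reach is approached as far as the arm can. A call with a gripper value outside its range is refused whole. The fingers move at their own pace and stop on an object; "squeeze" is the grip in N (left out, the last holds). Time passes only in rows, so rows that repeat a pose let the fingers close. It gives the time, the measured TCP pose, the force, the opening and the grip force at its end, in the units of the state.
- ctrl.sense(): the state, without advancing time (a new reading comes with each control period).
- ctrl.capture(name): name is "scene" or "side" or "wrist"; returns a dict with "img" (384x512x3 uint8, red, green, blue), "fx", "fy", "cx", "cy" (pixels), "extrinsics" (4x4, takes a point from camera to world coordinates). Camera axes: x right, y down, z forward; pixel columns grow to the right and rows downward; lengths in mm; the calibration is good to about 2 mm. A picture is of the moment at which its call begins. There is no depth.
- ctrl.finish_job(): hands the job in; it is judged then, once.
The state is a dict: "time_s": time; "joints": joint angles; "dq": joint speeds; "tau": joint torques, N m; "eef_pos": TCP position; "ee_rot": TCP orientation; "force": force on the tool from outside, world axes, zero at the start; "wrist_torque": the same for the moment, N m; "grip_width": opening from 0.0 (shut) to 1.0 (fully open); "grip_force": force on a finger pad.
Only numpy, scipy, OpenCV 4.12 (cv2) and the standard library are available. Lean on these libraries where they do the work, as an engineer would, in place of code of your own. Each camera call takes 0.05 s, during which the arm holds its last target. There are 200 camera calls.

## Task

On the test stand, press the brake lever's pad down gently until the slack is used up and the resistance clearly firms up, and leave the lever there without forcing it on. Then note how far it travelled: move the loose marker hand beside the scale plate until it points the same way as the lever. Leave the things lying about where they are.

Things in the scene. Friction and masses are not known exactly. Their poses are not given: they have to be found in the camera images.
- stand: Grey steel brake test stand, 180 x 120 mm, 310 mm high, fixed to a raised plywood deck (top z 0.09) behind the tool rack (top z 0.17). Origin under it, on the deck: x to its back, y to its left, z up; the open front (-x) faces the robot's left. Lever and marker hand turn about one hinge line along y through x 0.070, z 0.085. Two upright cheeks: x 0.038 to 0.098, y +-0.032.
- overhang (a point): Middle of the lower front edge of the stand's top plate: stand (-0.078, 0, 0.255). The plate (y +-0.034) runs back from here over the whole lever and reaches 28 mm in front of the pad's centre: come to the pad from the stand's front with the tool tilted about 35 degrees (30 to 45), hand leaning out to the stand's front.
- scale (a point): Middle of the top edge of the upright aluminium scale plate with tick marks, between lever and marker hand: stand (0.014, -0.046, 0.135); the plate is 122 mm along x, 4 mm thick, and reaches down to the base.
- lever: Dark steel brake lever between the cheeks. Origin on the hinge line in the stand's middle plane; arm along its own -x, y as the stand's. Starts 0.20 to 0.30 rad above level, swings down when its pad is pressed (to 0.45 below level) and stays where it is left. A thin dark pointer (110 mm, stand y -0.054) fixed to it along the same line shows its angle beside the scale plate.
- lever_pad (a point): Centre of the top of the lever's ribbed black pad (34 x 40 mm wide), 125 mm along the arm from the hinge, 9 mm above its line; axes as the lever's. Some 2 to 5 N presses it through the slack; somewhere from 0.05 above to 0.20 rad below level, unseen, it meets a sprung piston: the force steps up some 3 N, then rises over 1 N per mm. 10 to 13 N is firm and stays when let go; 18 N is forcing it.
- marker: Loose aluminium marker hand right of the scale plate, on the robot's side (stand y -0.067), with a brass knob at its front end. Origin on the hinge line in the stand's middle plane; it points along its own -x as the lever does: same way = x axes parallel. Starts 0.22 to 0.30 rad above level; about 3 N on the knob turns it down; it stays where left and can be pinched back up.
- marker_knob (a point): Top of the marker hand's knob (brass cylinder along y, 20 mm thick, 28 mm long), mid length: 143 mm from the hinge line along the hand, 10 mm above the hand's line, 98 mm right (-y) of the stand's middle plane. Free from above: a vertical or tilted tool can press it. Axes as the marker hand's.
- torch: Bystander, not to be moved: black pocket torch, 32 x 112 x 32 mm, lying; origin under the middle.
- tape_roll: Bystander, not to be moved: roll of masking tape, 68 mm across, 24 mm high, lying flat; origin under its centre.
- black_tape: Bystander, not to be moved: roll of black tape, 62 mm across, 18 mm high, lying flat; origin under its centre.
- spray_can: Bystander, not to be moved: standing red-capped spray can, 62 mm across, 214 mm high; origin under its centre.
- spark_plug: Bystander, not to be moved: spark plug lying, 19 x 78 x 22 mm; origin under the middle.
- carton: Bystander, not to be moved: small white carton, 60 x 85 x 27 mm, lying flat; origin under its centre.

How it is judged (in metres and radians):
On the way, in this order (a step that is already met when the one before it is completed fails the run):
1. the lever is pressed until it bears firmly on the piston, with the marker hand not yet set (contact force between lever and stand above 4 N and not (angle between the x axis of lever_pad and the x axis of marker_knob, either way round below 0.06 rad)), for 0.3 s.
2. the marker hand is set to the lever's angle while the lever still bears on the piston (contact force between lever and stand above 4 N and angle between the x axis of lever_pad and the x axis of marker_knob, either way round below 0.06 rad), for 0.2 s.
At the end, for the whole second after the job is handed in: The lever rests where it firms up, bearing on the piston with more than 4 N and less than 24 N; the marker hand points the same way as the lever within 0.06 rad; both are at rest and released (all of step 2 and contact force between lever and stand below 24 N and angular speed of each of lever, marker below 0.05 rad/s); the robot touches nothing.
It fails at once if the lever is forced on: more than 30 N on the piston (contact force between lever and stand above 30 N).
It fails at once if one of the things lying about is shoved more than 30 mm (distance of any of torch, tape_roll, black_tape, spray_can, spark_plug, carton from where it was at the start of the episode above 0.03 m).
It also fails if it takes over 64 s, if anything falls off the work surface, if the arm or the gripper's body presses on something with over 40 N, if the wrist force passes 120 N, or if a joint passes its speed limit or range.

## Working session

There is one attempt and no reset: what is moved stays moved. The work goes in short steps, Python scripts to look and compute and a tool call to move; the robot and the scene stay as the last step left them, time stands still between calls to the robot, and variables do not carry over. Pictures are saved under pics/ and viewed, at most 10 in all, crops included, and the job is handed in when it is done.

Besides the shell and the picture viewer there is one more tool, called as name(argument=value, ...), one argument or row to a line, values as JSON. step_arm: Moves the arm, as the interface text tells. Its arguments: {"type":"object","properties":{"increments":{"type":"array"},"squeeze":{"type":"number"}},"required":["increments"]}

```bash
mkdir -p pics; cat > h.py <<'E'
from rig import ctrl
import numpy as np, cv2
from scipy.spatial.transform import Rotation as R
def cap(n,f):
    c=ctrl.capture(n); cv2.imwrite(f,c["img"][:,:,::-1]); return c
def K(c): return np.array([[c["fx"],0,c["cx"]],[0,c["fy"],c["cy"]],[0,0,1]])
def proj(c,P):
    E=np.linalg.inv(c["extrinsics"]); p=(E[:3,:3]@np.atleast_2d(P).T).T+E[:3,3]
    q=(K(c)@p.T).T; return q[:,:2]/q[:,2:]
def ray(c,u,v):
    E=np.array(c["extrinsics"]); d=E[:3,:3]@np.linalg.inv(K(c))@[u,v,1]; return E[:3,3],d/np.linalg.norm(d)
def tri(l):
    A=np.zeros((3,3));b=np.zeros(3)
    for o,d in l:
        M=np.eye(3)-np.outer(d,d);A+=M;b+=M@o
    return np.linalg.solve(A,b)
E
python3 - <<'E'
from h import *
import pickle
cs={n:cap(n,f"pics/{n}0.png") for n in ("scene","side")}
pickle.dump(cs,open("c0.pkl","wb"))
im=np.hstack([cs[n]["img"] for n in cs])
for n in cs: cv2.imwrite(f"pics/{n}0b.png",cv2.resize(cs[n]["img"][:,:,::-1],(800,600),interpolation=cv2.INTER_CUBIC)); print(n,np.round(cs[n]["extrinsics"],2).tolist(),cs[n]["fx"])
print(ctrl.sense())
E
```

```text
scene [[-0.48, -0.65, 0.59, -58.81], [-0.88, 0.34, -0.34, 421.89], [0.02, -0.68, -0.73, 1076.15], [0.0, 0.0, 0.0, 1.0]] 437.2954184423837
side [[-0.83, -0.48, 0.27, 283.65], [-0.55, 0.74, -0.39, 526.75], [-0.01, -0.48, -0.88, 1332.88], [0.0, 0.0, 0.0, 1.0]] 472.0474337944994
{'time_s': 0.1, 'joints': array([-1.37041475e+00,  3.13380986e-01,  1.49839047e+00,  2.27175299e-05,
        1.33103316e+00, -2.23378274e-01]), 'dq': array([-0.00124072,  0.00028197,  0.00063591, -0.00142183, -0.00322699,
       -0.00082785]), 'tau': array([ 3.30047937e-03, -4.12899971e+01, -2.60139906e+01, -1.44711880e-04,
        3.04896421e-03, -5.06263439e-05]), 'eef_pos': array([ 215.82897247, -478.31180019,  230.78794624]), 'ee_rot': array([-6.05812470e-04,  9.77637687e-01,  2.10295472e-01,  1.79990822e-05]), 'force': array([-1.1697148 , -0.30862565, -0.01615145]), 'wrist_torque': array([ 0.02301503, -0.00180327,  0.04472578]), 'grip_force': 0.0, 'grip_width': 0.9974922518015114}
```

View pics/scene0b.png

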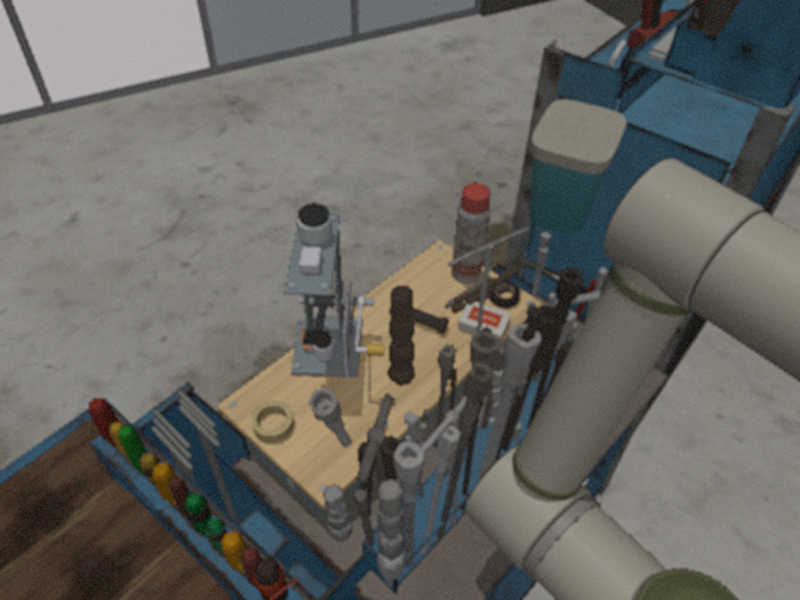

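View pics/side0b.png

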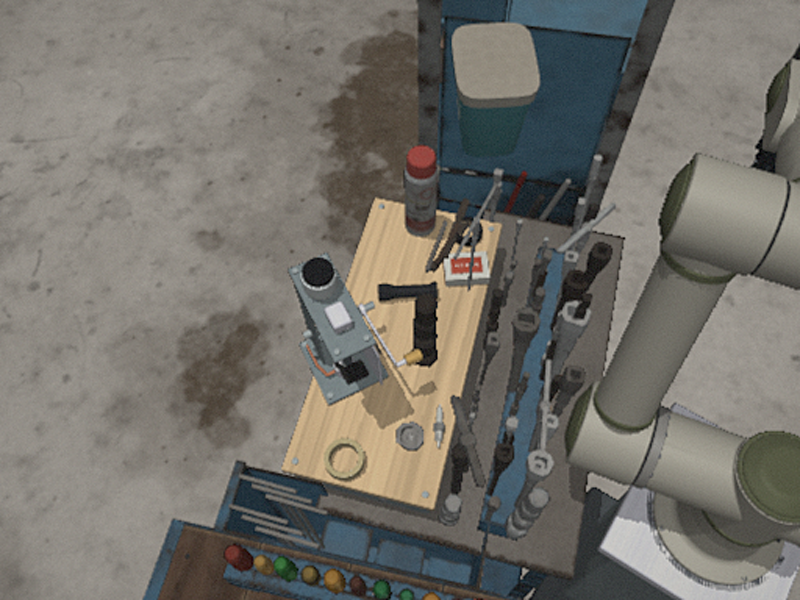

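The stand is at about (325,330) in the side view and (320,300) in the scene view, both at 800-px scale. The brass knob is at side (412,356) and scene (375,350). The lever pad is at side (352,371). I'll enlarge these areas.

```bash
python3 - <<'E'
from h import *
import pickle
cs=pickle.load(open("c0.pkl","rb"))
a=cs["side"]["img"][150:300,178:278]; b=cs["scene"]["img"][122:272,170:270]
f=lambda i:cv2.resize(i,(400,600),interpolation=cv2.INTER_CUBIC)
cv2.imwrite("pics/crop.png",np.hstack([f(a),f(b)])[:,:,::-1])
E
```

```text
(no output)
```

View pics/crop.png

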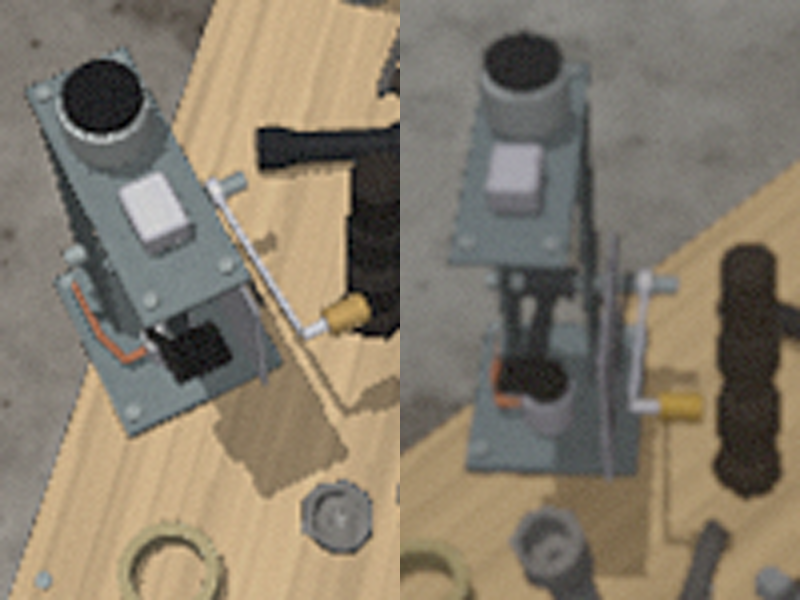

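```bash
cat > fit.py <<'E'
from h import *
import pickle
from scipy.optimize import least_squares
cs=pickle.load(open("c0.pkl","rb"))
px=lambda n,u,v:(np.array([u if n=="side" else u-400,v])/4+([178,150] if n=="side" else [170,122]))-0.375
def w(p,P): 
    x,y,t=p[:3]; c,s=np.cos(t),np.sin(t); P=np.asarray(P,float)
    return np.array([x+c*P[0]-s*P[1],y+s*P[0]+c*P[1],90+P[2]])
hand=lambda a,r,h,y:[70-r*np.cos(a)+h*np.sin(a),y,85+r*np.sin(a)+h*np.cos(a)]
obs=[("side",128,437,(-90,60,0)),("side",282,370,(-90,-60,0)),("scene",467,472,(-90,60,0)),("scene",637,473,(-90,-60,0)),
("side",140,320,(-78,34,255)),("side",250,268,(-78,-34,255)),("scene",447,262,(-78,34,258)),("scene",575,266,(-78,-34,258)),
("side",345,313,"k"),("scene",682,406,"k"),("side",195,354,"p")]
def res(p):
    r=[]
    for n,u,v,P in obs:
        if P=="k": P=hand(p[3],143,0,-98)
        if P=="p": P=hand(p[4],125,9,0)
        r+=list(proj(cs[n],w(p,P))[0]-px(n,u,v))
    return r
if __name__=="__main__":
    best=min((least_squares(res,[400,100,t,.25,.25],loss="soft_l1") for t in np.arange(-3,3.2,.75)),key=lambda s:s.cost)
    print(best.x,best.cost);print(np.round(np.reshape(best.fun,(-1,2)),1).tolist())
    p=best.x; np.save("p.npy",p)
    print("knobtop",w(p,hand(p[3],143,10,-98)),"pad",w(p,hand(p[4],125,9,0)),"overhang",w(p,(-78,0,255)))
E
python3 fit.py
```

```text
[683.17639268 152.23979426 -50.83041145 238.94342276 -62.80344993] 74.04102077218147
[[4.8, 12.2], [6.2, 11.9], [-3.7, 11.6], [-2.4, 14.3], [-0.7, -4.2], [-0.9, -2.3], [1.8, -4.5], [-1.0, -3.7], [-0.3, -1.1], [0.7, 0.7], [0.7, -0.1]]
knobtop [572.58889943 106.30667012 210.77029666] pad [636.98039437 181.52054059 187.54628468] overhang [617.29551665 193.99755011 345.        ]
```

```bash
sed -i 's/        if P=="k"/        if P[0]==-90: P=(p[5],P[1],p[6])\n        if P=="k"/; s/\[400,100,t,.25,.25\]/[680,150,t,.25,.25,-80,8]/; s/,loss="soft_l1"/,bounds=([400,0,-4,-.6,-.6,-130,-1],[900,400,4,.6,.6,0,20])/' fit.py; python3 fit.py
```

```text
[ 6.75904237e+02  1.59493030e+02 -5.34832235e-01  2.38673051e-01
  1.66019565e-01 -3.92866534e+01  1.27163738e+00] 8.121404944104837
[[-0.8, -0.0], [-0.2, -1.0], [-1.6, -0.2], [-1.0, 1.3], [1.1, -0.2], [0.6, 0.9], [1.0, -1.1], [-1.5, -0.9], [0.4, -0.6], [0.4, 0.4], [1.0, -0.3]]
knobtop [568.66970621 109.11503987 218.52365618] pad [631.34307519 185.89224844 204.5334988 ] overhang [608.79661317 199.24937293 345.        ]
```

```bash
cat >> h.py <<'E'
def inc(pos,Rt,n=1,s=None):
    s=s or ctrl.sense(); q=s["ee_rot"]; R0=R.from_quat([q[1],q[2],q[3],q[0]])
    print("t",s["time_s"],"shift cm",np.round(R0.inv().apply(np.array(pos)-s["eef_pos"])/10,2),"turn deg",np.round(np.degrees((R0.inv()*Rt).as_rotvec()),1))
def tilt(yaw,deg):
    c,s=np.cos(yaw),np.sin(yaw);a=np.radians(deg)
    z=np.array([np.sin(a)*c,np.sin(a)*s,-np.cos(a)]);y=np.array([-s,c,0]);return R.from_matrix(np.array([np.cross(y,z),y,z]).T)
E
python3 - <<'E'
from h import *
inc([215,-478,480],tilt(-.535,0)); inc([420,-100,520],tilt(-.535,0)); inc([540,235,430],tilt(-.535,35))
E
```

```text
t 0.1 shift cm [ -0.06  -0.09 -24.92] turn deg [-0.000e+00 -1.000e-01 -1.251e+02]
t 0.1 shift cm [ 34.18 -26.12 -28.88] turn deg [-0.000e+00 -1.000e-01 -1.251e+02]
t 0.1 shift cm [ 58.89 -51.72 -19.84] turn deg [ -38.   -19.8 -120.4]
```

step_arm(
  increments=[
    [[0, 0, -6], [0, 0, 0], 0],
    [[0, 0, -12], [0, 0, -10], 0],
    [[0, 0, -18], [0, 0, -20], 0],
    [[2, -1, -24], [0, 0, -30], 0],
    [[6, -4, -27], [0, 0, -40], 0],
    [[11, -7, -28], [0, 0, -50], 0],
    [[16, -11, -29], [0, 0, -60], 0],
    [[20, -15, -29], [0, 0, -70], 0],
  ],
)

```text
time_s: 1.1
eef_pos: [337.2, -257.8, 521.4]
ee_rot: [0.0, 0.678, 0.735, 0.0]
force: [0.5, -0.8, -0.1]
grip_width: 0.003
grip_force: 0.0
```

```bash
python3 - <<'E'
from h import *
print(ctrl.sense()["eef_pos"],ctrl.sense()["joints"])
inc([420,-100,520],tilt(-.535,0)); inc([540,235,430],tilt(-.535,35))
E
```

```text
[ 337.18705812 -257.84560206  521.43535185] [-9.30467824e-01  7.58807075e-02  1.04487044e+00  1.65262933e-04
  2.02058913e+00 -1.01098098e+00]
t 1.1 shift cm [15.07  9.53  0.14] turn deg [  0.    0.  -54.7]
t 1.1 shift cm [47.49 24.18  9.14] turn deg [-16.7 -32.3 -53. ]
```

step_arm(
  increments=[
    [[5, 3, 0], [-2, -4, -7], 0],
    [[10, 6, 0], [-4, -8, -14], 0],
    [[15, 9, 0], [-6, -12, -20], 0],
    [[20, 11, 1], [-8, -16, -27], 0],
    [[25.5, 14, 2], [-10, -20, -33], 0],
    [[31, 17, 4], [-13, -24, -40], 0],
    [[37, 20, 6], [-15, -28, -47], 0],
    [[43, 22, 8], [-16.7, -32.3, -53], 0],
  ],
)

```text
time_s: 2.1
eef_pos: [520.2, 173.5, 445.1]
ee_rot: [0.291, 0.252, 0.919, -0.081]
force: [2.8, -0.4, -0.6]
grip_width: -0.001
grip_force: 0.0
```

```bash
python3 - <<'E'
from h import *
import pickle
print(ctrl.sense()["eef_pos"],ctrl.sense()["joints"])
inc([540,235,360],tilt(-.535,35)); inc([567,224,311],tilt(-.535,35))
c={n:cap(n,f"pics/{n}1.png") for n in("scene","side","wrist")};pickle.dump(c,open("c1.pkl","wb"))
f=lambda i:cv2.resize(i,(400,300))
cv2.imwrite("pics/v1.png",np.vstack([np.hstack([f(c["scene"]["img"]),f(c["side"]["img"])]),np.hstack([f(c["wrist"]["img"]),f(c["side"]["img"][130:280,150:350])])])[:,:,::-1])
E
```

```text
[520.17541348 173.50503943 445.07363884] [ 0.31129301  0.11934462  1.31176817 -0.46494696  1.30526102 -0.69341514]
t 2.1 shift cm [6.07 6.31 6.12] turn deg [-0.1  0.2  0. ]
t 2.1 shift cm [ 6.53  6.76 11.78] turn deg [-0.1  0.2  0. ]
```

View pics/v1.png

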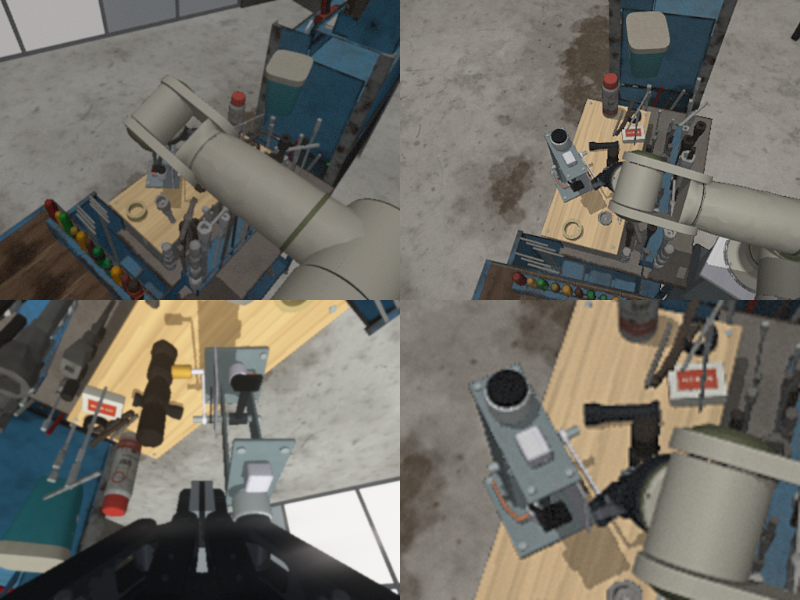

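The pad is visible in the wrist view at about (245,382), beside the knob at (182,372). The tool is still in front of the pad and to its right, as planned. I'll enlarge the wrist view to refine the fit.

```bash
python3 - <<'E'
import pickle,cv2
c=pickle.load(open("c1.pkl","rb"))
cv2.imwrite("pics/w1.png",cv2.resize(c["wrist"]["img"][50:200,200:400],(800,600),interpolation=cv2.INTER_CUBIC)[:,:,::-1])
E
```

```text
(no output)
```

View pics/w1.png

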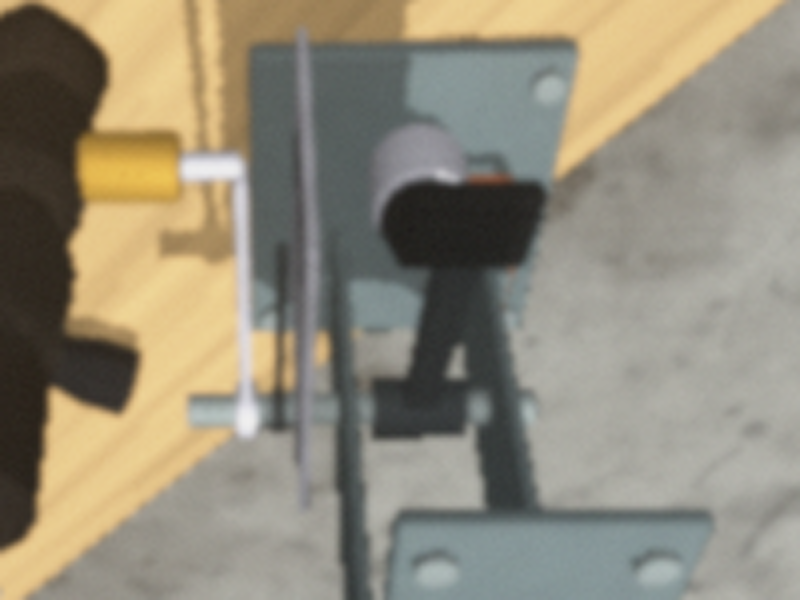

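```bash
cat > fit2.py <<'E'
import fit
from fit import *
cs["wrist"]=pickle.load(open("c1.pkl","rb"))["wrist"]
old=fit.px
fit.px=lambda n,u,v: np.array([u,v])/4+[199.6,49.6] if n=="wrist" else old(n,u,v)
fit.obs+=[("wrist",128,166,"k"),("wrist",474,223,"p"),("wrist",402,516,(-78,-34,258)),("wrist",712,516,(-78,34,258)),("wrist",246,414,(70,-67,88)),("wrist",250,46,(-90,-60,0)),("wrist",576,40,(-90,60,0))]
s=least_squares(res,[676,159,-.535,.24,.2,-39,2],bounds=([400,0,-4,-.6,-.6,-130,-1],[900,400,4,.6,.6,0,20]))
print(s.x,s.cost);print(np.round(np.reshape(s.fun,(-1,2)),1).tolist())
p=s.x; np.save("p.npy",p)
print("knobtop",w(p,hand(p[3],143,10,-98)),"pad",w(p,hand(p[4],125,9,0)))
T=tilt(p[2],35); pad=w(p,hand(p[4],125,9,0)); z=T.apply([0,0,1])
inc(pad-130*z,T); inc(pad-60*z,T);inc(pad-15*z,T)
E
python3 fit2.py
```

```text
[ 6.73553737e+02  1.63691747e+02 -5.26415875e-01  2.57532267e-01
  2.33447783e-01 -3.35656589e+01 -1.00000000e+00] 31.02176882066574
[[-1.5, 0.2], [-1.1, -1.0], [-2.2, -0.1], [-1.7, 1.2], [1.1, 1.8], [0.6, 2.6], [-0.1, 0.3], [-2.4, 0.3], [0.2, 0.1], [-0.4, 0.5], [0.3, -0.6], [0.6, 0.3], [-2.5, 0.0], [-2.8, 0.7], [-0.4, 0.8], [-1.6, 0.3], [2.2, -0.5], [2.4, 0.9]]
knobtop [567.47765071 111.98843737 221.09159641] pad [630.73174706 188.57614269 212.67251535]
t 2.25 shift cm [ 5.98  6.91 10.98] turn deg [-0.5 -0.1 -0.3]
t 2.25 shift cm [ 5.96  6.97 17.98] turn deg [-0.5 -0.1 -0.3]
t 2.25 shift cm [ 5.95  7.   22.48] turn deg [-0.5 -0.1 -0.3]
```

step_arm(
  increments=[
    [[3, 3, 0], [0, 0, 0], 0],
    [[6, 5, 2], [-0.5, 0, 0], 0],
    [[6, 7, 6], [-0.5, 0, -0.3], 0],
    [[6, 7, 11], [-0.5, 0, -0.3], 0],
    [[6, 7, 15], [-0.5, 0, -0.3], 0],
    [[6, 7, 18], [-0.5, 0, -0.3], 0],
    [[6, 7, 19.5], [-0.5, 0, -0.3], 0],
    [[6, 7, 19.5], [-0.5, 0, -0.3], 0],
  ],
)

```text
time_s: 3.25
eef_pos: [609.9, 198.1, 251.8]
ee_rot: [0.291, 0.252, 0.92, -0.078]
force: [-0.4, -0.4, 0.7]
grip_width: 0.001
grip_force: 0.0
```

```bash
python3 - <<'E'
from h import *
import pickle
from fit import w,hand
print(ctrl.sense()["eef_pos"],ctrl.sense()["force"])
p=np.load("p.npy")
T=tilt(p[2],35); pad=w(p,hand(p[4],125,9,0)); inc(pad,T)
c=cap("wrist","pics/w2.png"); i=c["img"]
cv2.imwrite("pics/w2b.png",cv2.resize(i,(800,600))[:,:,::-1])
print(proj(c,[pad,w(p,hand(p[3],143,10,-98)),ctrl.sense()["eef_pos"]])*800/512)
E
```

```text
[609.92415188 198.13639137 251.83694933] [-0.43202375 -0.43048153  0.73832576]
t 3.25 shift cm [0.38 0.22 4.52] turn deg [-0.   0.  -0.4]
[[409.06686214 323.53259081]
 [150.82150775 320.36891282]
 [405.52228256 387.2338483 ]]
```

View pics/w2b.png

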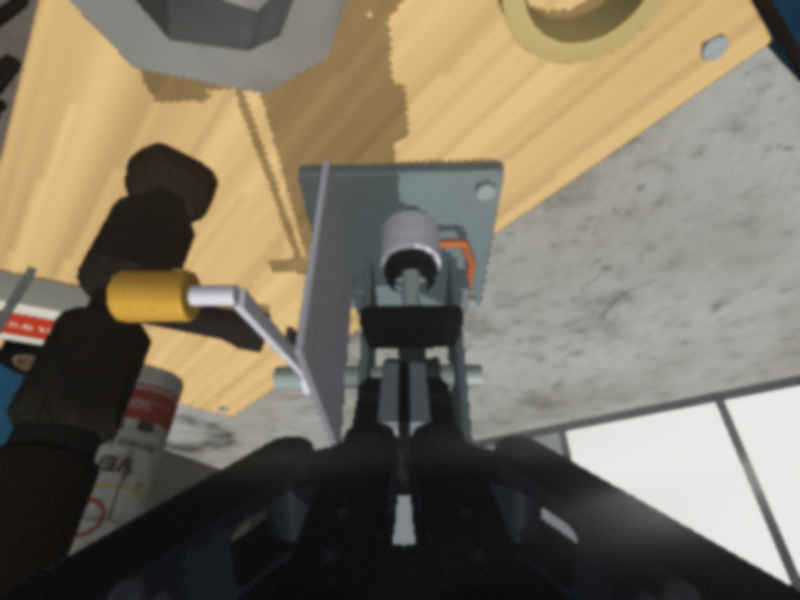

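The fingertips are at (405,375), in line with the pad at (412,325) and about 45 mm short of it. The overhang is cleared. Next I'll close in to just above the pad.

step_arm(
  increments=[
    [[-0.4, 0.2, 1.2], [0, 0, 0], 0],
    [[-0.9, 0.2, 2.4], [0, 0, 0], 0],
    [[-0.9, 0.2, 3.5], [0, 0, 0], 0],
    [[-0.8, 0.2, 3.6], [0, 0, 0], 0],
    [[-0.7, 0.2, 3.8], [0, 0, 0], 0],
    [[-0.6, 0.2, 3.95], [0, 0, 0], 0],
    [[-0.5, 0.2, 4.1], [0, 0, 0], 0],
    [[-0.5, 0.2, 4.1], [0, 0, 0], 0],
  ],
)

```text
time_s: 4.3
eef_pos: [634.8, 187.3, 222.5]
ee_rot: [0.292, 0.251, 0.92, -0.077]
force: [-1.3, -0.9, 4.1]
grip_width: -0.001
grip_force: 2.0
```

step_arm(
  increments=[
    [[0.12, 0, 0.16], [0, 0, 0], 0],
    [[0.23, 0, 0.33], [0, 0, 0], 0],
    [[0.34, 0, 0.49], [0, 0, 0], 0],
    [[0.46, 0, 0.66], [0, 0, 0], 0],
    [[0.57, 0, 0.82], [0, 0, 0], 0],
    [[0.69, 0, 0.98], [0, 0, 0], 0],
    [[0.8, 0, 1.15], [0, 0, 0], 0],
    [[0.8, 0, 1.15], [0, 0, 0], 0],
  ],
)

```text
time_s: 5.3
eef_pos: [634.8, 187.5, 208.1]
ee_rot: [0.292, 0.251, 0.92, -0.077]
force: [-1.4, 1.7, 4.5]
grip_width: -0.002
grip_force: 2.2
```

step_arm(
  increments=[
    [[0.06, 0, 0.08], [0, 0, 0], 0],
    [[0.11, 0, 0.16], [0, 0, 0], 0],
    [[0.17, 0, 0.25], [0, 0, 0], 0],
    [[0.23, 0, 0.33], [0, 0, 0], 0],
    [[0.29, 0, 0.41], [0, 0, 0], 0],
    [[0.34, 0, 0.49], [0, 0, 0], 0],
    [[0.4, 0, 0.57], [0, 0, 0], 0],
    [[0.4, 0, 0.57], [0, 0, 0], 0],
  ],
)

```text
time_s: 6.3
eef_pos: [634.8, 187.5, 200.9]
ee_rot: [0.291, 0.251, 0.92, -0.077]
force: [-2.8, 2.3, 4.5]
grip_width: -0.0
grip_force: 2.4
```

step_arm(
  increments=[
    [[0.06, 0, 0.08], [0, 0, 0], 0],
    [[0.11, 0, 0.16], [0, 0, 0], 0],
    [[0.17, 0, 0.25], [0, 0, 0], 0],
    [[0.23, 0, 0.33], [0, 0, 0], 0],
    [[0.29, 0, 0.41], [0, 0, 0], 0],
    [[0.29, 0, 0.41], [0, 0, 0], 0],
  ],
)

```text
time_s: 7.05
eef_pos: [634.7, 187.5, 195.8]
ee_rot: [0.291, 0.251, 0.92, -0.077]
force: [-2.2, 1.9, 5.7]
grip_width: -0.002
grip_force: 2.3
```

step_arm(
  increments=[
    [[0.06, 0, 0.08], [0, 0, 0], 0],
    [[0.11, 0, 0.16], [0, 0, 0], 0],
    [[0.17, 0, 0.25], [0, 0, 0], 0],
    [[0.23, 0, 0.33], [0, 0, 0], 0],
    [[0.29, 0, 0.41], [0, 0, 0], 0],
    [[0.29, 0, 0.41], [0, 0, 0], 0],
  ],
)

```text
time_s: 7.8
eef_pos: [634.6, 187.5, 190.7]
ee_rot: [0.291, 0.251, 0.92, -0.077]
force: [-3.5, 1.9, 4.1]
grip_width: -0.002
grip_force: 2.3
```

step_arm(
  increments=[
    [[0.06, 0, 0.08], [0, 0, 0], 0],
    [[0.11, 0, 0.16], [0, 0, 0], 0],
    [[0.17, 0, 0.25], [0, 0, 0], 0],
    [[0.23, 0, 0.33], [0, 0, 0], 0],
    [[0.29, 0, 0.41], [0, 0, 0], 0],
    [[0.29, 0, 0.41], [0, 0, 0], 0],
  ],
)

```text
time_s: 8.55
eef_pos: [634.6, 187.5, 185.5]
ee_rot: [0.291, 0.251, 0.92, -0.077]
force: [-2.9, 2.8, 5.1]
grip_width: -0.005
grip_force: 2.4
```

step_arm(
  increments=[
    [[0.06, 0, 0.08], [0, 0, 0], 0],
    [[0.11, 0, 0.16], [0, 0, 0], 0],
    [[0.17, 0, 0.25], [0, 0, 0], 0],
    [[0.23, 0, 0.33], [0, 0, 0], 0],
    [[0.29, 0, 0.41], [0, 0, 0], 0],
    [[0.29, 0, 0.41], [0, 0, 0], 0],
  ],
)

```text
time_s: 9.3
eef_pos: [634.7, 187.5, 181.0]
ee_rot: [0.291, 0.251, 0.92, -0.077]
force: [-6.2, 3.1, 8.8]
grip_width: 0.002
grip_force: 4.4
```

step_arm(
  increments=[
    [[0.06, 0, 0.08], [0, 0, 0], 0],
    [[0.09, 0, 0.12], [0, 0, 0], 0],
    [[0.09, 0, 0.12], [0, 0, 0], 0],
  ],
)

```text
time_s: 9.68
eef_pos: [634.7, 187.5, 179.8]
ee_rot: [0.292, 0.251, 0.92, -0.077]
force: [-6.5, 2.8, 9.7]
grip_width: 0.001
grip_force: 5.4
```

step_arm(
  increments=[
    [[0.06, 0, 0.08], [0, 0, 0], 0],
    [[0.09, 0, 0.12], [0, 0, 0], 0],
    [[0.09, 0, 0.12], [0, 0, 0], 0],
    [[0.09, 0, 0.12], [0, 0, 0], 0],
  ],
)

```text
time_s: 10.18
eef_pos: [634.7, 187.6, 178.6]
ee_rot: [0.292, 0.251, 0.92, -0.077]
force: [-7.8, 2.1, 11.8]
grip_width: -0.001
grip_force: 6.1
```

```bash
python3 - <<'E'
from h import *
s=ctrl.sense();print(s["force"],s["eef_pos"])
E
```

```text
[-7.81529113  2.10290579 11.81472098] [634.66551623 187.59483672 178.62039966]
```

step_arm(
  increments=[
    [[-0.29, 0, -0.41], [0, 0, 0], 0],
    [[-0.57, 0, -0.82], [0, 0, 0], 0],
    [[-0.8, 0, -1.8], [0, 0, 0], 0],
    [[-0.8, 0, -5], [0, 0, 0], 0],
    [[-0.8, 0, -9], [0, 0, 0], 0],
    [[-0.8, -2, -13], [0, 0, 0], 0],
    [[-0.8, -2, -14], [0, 0, 0], 0],
    [[-0.8, -2, -14], [0, 0, 0], 0],
  ],
)

```text
time_s: 11.18
eef_pos: [560.7, 207.2, 296.2]
ee_rot: [0.291, 0.251, 0.92, -0.077]
force: [0.6, 0.6, -0.2]
grip_width: -0.002
grip_force: 0.0
```

```bash
python3 - <<'E'
from h import *
import pickle
s=ctrl.sense();print(s["eef_pos"])
c={n:cap(n,f"pics/{n}3.png") for n in("side","wrist","scene")};pickle.dump(c,open("c3.pkl","wb"))
from fit import w,hand
p=np.load("p.npy")
for a in(0,-.05,-.1,-.15): print(a,(proj(c["wrist"],[w(p,hand(a,125,9,0)),w(p,hand(a,110,0,-54))])-[150,60])*4)
cv2.imwrite("pics/w3b.png",cv2.resize(c["wrist"]["img"][60:210,150:350],(800,600),interpolation=cv2.INTER_CUBIC)[:,:,::-1])
E
```

```text
[560.68382957 207.15177536 296.2166331 ]
0 [[519.62583962 420.30418746]
 [287.47539335 434.52633025]]
-0.05 [[518.43822007 398.56195014]
 [289.0635258  417.45670415]]
-0.1 [[517.21138966 378.27248732]
 [290.7202164  401.5722382 ]]
-0.15 [[515.95305411 359.4808332 ]
 [292.4356271  386.90185634]]
```

View pics/w3b.png

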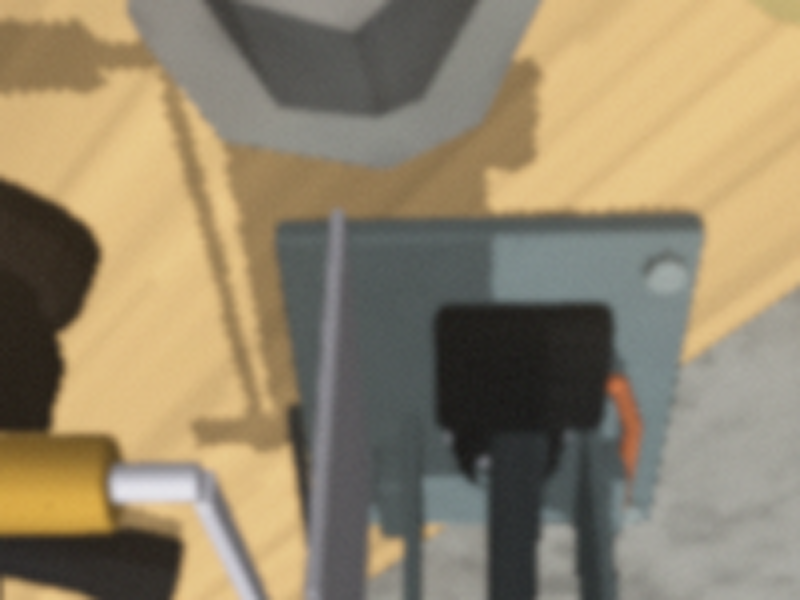

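The lever stayed where it was pressed: pad centre at (524,368), pointer tip at (294,404), so about -0.10 rad. Before going to the knob I'll locate the dark knobbly object next to it.

```bash
python3 - <<'E'
from h import *
import pickle
from fit import w,hand
cs=pickle.load(open("c0.pkl","rb")); p=np.load("p.npy"); k=.64
for a,b in [((425,290),(402,290)),((428,360),(402,378)),((384,293),(442,324)),((412,356),(375,350))]:
    P=tri([ray(cs["side"],a[0]*k,a[1]*k),ray(cs["scene"],b[0]*k,b[1]*k)])
    d=P-[p[0],p[1],90]; c,s=np.cos(p[2]),np.sin(p[2]); print(P.round(),"stand",np.round([c*d[0]+s*d[1],-s*d[0]+c*d[1],d[2]]))
T=tilt(p[2],35); c,s=np.cos(p[2]),np.sin(p[2])
def tgt(a,up): 
    P=np.array(hand(a,143,10,-98)); P[0]+=8; P[2]+=7+up; return w(p,P)
for a,up in [(.257,90),(.257,12),(.257,0),(.1,0),(0,0),(-.05,0),(-.10,0)]:
    print(a,tgt(a,up).round(1)); inc(tgt(a,up),T)
E
```

```text
[589.  46. 302.] stand [ -14. -144.  212.]
[566.  61.  99.] stand [ -41. -143.    9.]
[ 776. -127.  -92.] stand [ 235. -200. -182.]
[568. 111. 206.] stand [-65. -98. 116.]
0.257 [574.4 108.  318. ]
t 11.325 shift cm [-6.41 -7.82  1.6 ] turn deg [-0.1 -0.1 -0.3]
0.257 [574.4 108.  240. ]
t 11.325 shift cm [-1.94 -7.83  8.  ] turn deg [-0.1 -0.1 -0.3]
0.257 [574.4 108.  228. ]
t 11.325 shift cm [-1.25 -7.84  8.98] turn deg [-0.1 -0.1 -0.3]
0.1 [569.6 110.8 206.2]
t 11.325 shift cm [ 0.45 -7.84 10.45] turn deg [-0.1 -0.1 -0.3]
0 [568.1 111.6 192. ]
t 11.325 shift cm [ 1.4  -7.85 11.52] turn deg [-0.1 -0.1 -0.3]
-0.05 [567.8 111.8 184.8]
t 11.325 shift cm [ 1.84 -7.85 12.09] turn deg [-0.1 -0.1 -0.3]
-0.1 [567.9 111.8 177.7]
t 11.325 shift cm [ 2.25 -7.85 12.68] turn deg [-0.1 -0.1 -0.3]
```

step_arm(
  increments=[
    [[-3.2, -3, 0], [0, 0, 0], 0],
    [[-5, -6, 0.5], [0, 0, -0.3], 0],
    [[-5.5, -7.5, 3], [0, 0, -0.3], 0],
    [[-3.5, -7.5, 5.8], [0, 0, -0.3], 0],
    [[-1.9, -7.5, 8], [0, 0, -0.3], 0],
    [[-1.2, -7.5, 9], [0, 0, -0.3], 0],
    [[-0.8, -7.5, 9.4], [0, 0, -0.3], 0],
    [[-0.4, -7.5, 9.7], [0, 0, -0.3], 0],
  ],
)

```text
time_s: 12.32
eef_pos: [574.2, 112.5, 219.7]
ee_rot: [0.292, 0.248, 0.92, -0.078]
force: [1.0, -2.7, 2.6]
grip_width: -0.001
grip_force: 1.3
```

```bash
cat > t.py <<'E'
from h import *
from fit import w,hand
p=np.load("p.npy"); T=tilt(p[2],35)
def tgt(a,up): 
    P=np.array(hand(a,143,10,-94)); P[0]+=8; P[2]+=7+up; return w(p,P)
print(ctrl.sense()["eef_pos"],ctrl.sense()["force"])
for a in (.1,.05,0,-.05,-.1): print(a); inc(tgt(a,0),T)
E
python3 t.py
```

```text
[574.17970616 112.49221867 219.67695159] [ 1.00880744 -2.71726936  2.55412   ]
0.1
t 12.325 shift cm [1.03 0.02 0.92] turn deg [ 0.1  0.1 -0.1]
0.05
t 12.325 shift cm [1.52 0.02 1.44] turn deg [ 0.1  0.1 -0.1]
0
t 12.325 shift cm [1.99 0.02 1.99] turn deg [ 0.1  0.1 -0.1]
-0.05
t 12.325 shift cm [2.42 0.01 2.55] turn deg [ 0.1  0.1 -0.1]
-0.1
t 12.325 shift cm [2.83 0.01 3.14] turn deg [ 0.1  0.1 -0.1]
```

step_arm(
  increments=[
    [[0.5, 0, 0.45], [0, 0, 0], 0],
    [[1.0, 0, 0.9], [0, 0, 0], 0],
    [[1.5, 0, 1.45], [0, 0, 0], 0],
    [[2.0, 0, 2.0], [0, 0, 0], 0],
    [[2.2, 0, 2.3], [0, 0, 0], 0],
    [[2.45, 0, 2.6], [0, 0, 0], 0],
    [[2.6, 0, 2.8], [0, 0, 0], 0],
    [[2.6, 0, 2.8], [0, 0, 0], 0],
  ],
)

```text
time_s: 13.32
eef_pos: [568.9, 115.3, 180.5]
ee_rot: [0.29, 0.248, 0.921, -0.078]
force: [0.6, 0.0, 0.2]
grip_width: 0.002
grip_force: 0.0
```

step_arm(
  increments=[
    [[-0.29, 0, -0.41], [0, 0, 0], 0],
    [[-0.6, 0, -0.9], [0, 0, 0], 0],
    [[-0.8, 1, -3], [0, 0, 0], 0],
    [[-0.8, 3, -7], [0, 0, 0], 0],
    [[-0.8, 5, -11], [0, 0, 0], 0],
    [[-0.8, 5.5, -13.5], [0, 0, 0], 0],
    [[-0.8, 5.5, -13.5], [0, 0, 0], 0],
  ],
)

```text
time_s: 14.2
eef_pos: [535.4, 199.2, 297.8]
ee_rot: [0.292, 0.248, 0.921, -0.077]
force: [-0.1, -0.5, -0.4]
grip_width: 0.002
grip_force: 0.0
```

```bash
python3 - <<'E'
from h import *
import pickle
from fit import w,hand
p=np.load("p.npy")
s=ctrl.sense();print(s["eef_pos"],s["force"])
c={n:cap(n,f"pics/{n}4.png") for n in("side","wrist","scene")};pickle.dump(c,open("c4.pkl","wb"))
for a in(0,-.05,-.1,-.15): print(a,((proj(c["wrist"],[w(p,hand(a,125,9,0)),w(p,hand(a,110,0,-54)),w(p,hand(a,143,0,-98))])-[120,60])*10/3).round().tolist())
cv2.imwrite("pics/w4b.png",cv2.resize(c["wrist"]["img"][60:240,120:360],(800,600),interpolation=cv2.INTER_CUBIC)[:,:,::-1])
E
```

```text
[535.36451216 199.22017633 297.83635335] [-0.06382456 -0.50437519 -0.3758244 ]
0 [[600.0, 389.0], [412.0, 397.0], [247.0, 322.0]]
-0.05 [[598.0, 371.0], [412.0, 383.0], [250.0, 304.0]]
-0.1 [[597.0, 354.0], [413.0, 370.0], [253.0, 287.0]]
-0.15 [[595.0, 339.0], [413.0, 358.0], [257.0, 271.0]]
```

View pics/w4b.png

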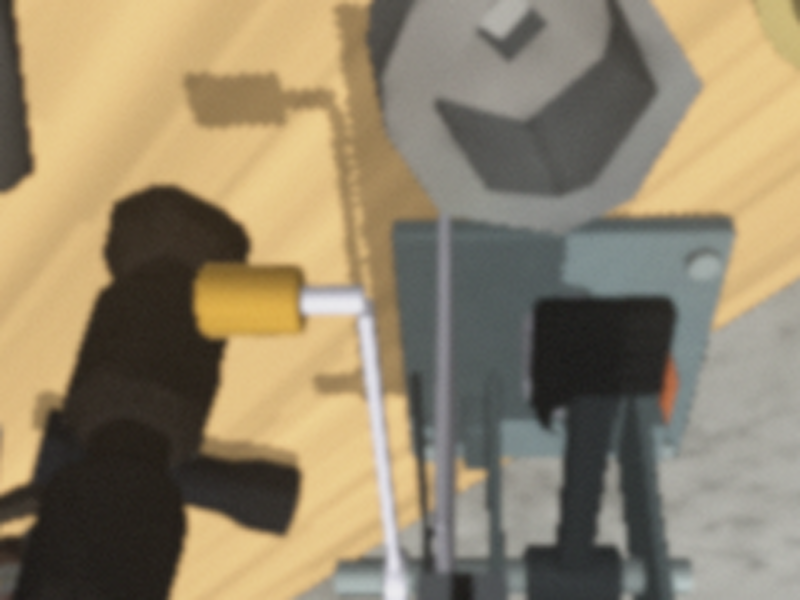

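```bash
python3 - <<'E'
from h import *
import pickle
from fit import w,hand
from scipy.optimize import minimize_scalar as ms
p=np.load("p.npy")
c0=pickle.load(open("c0.pkl","rb"));c1=pickle.load(open("c1.pkl","rb"));c3=pickle.load(open("c3.pkl","rb"));c4=pickle.load(open("c4.pkl","rb"))
for tag,c in [("side0",c0["side"]),("scene0",c0["scene"]),("wr1",c1["wrist"]),("wr4",c4["wrist"]),("side4",c4["side"]),("scene4",c4["scene"])]:
    hsv=cv2.cvtColor(c["img"],cv2.COLOR_RGB2HSV); m=cv2.inRange(hsv,(15,160,90),(32,255,255))
    n,l,st,ce=cv2.connectedComponentsWithStats(m)
    f=lambda a:proj(c,w(p,hand(a,143,0,-98)))[0]
    cand=[i for i in range(1,n) if st[i,4]>15 and np.linalg.norm(ce[i]-f(0.08))<40]
    for i in cand:
        r=ms(lambda a:np.linalg.norm(f(a)-ce[i]),bounds=(-.5,.5),method="bounded"); print(tag,ce[i].round(1),st[i,4],"angle",round(r.x,3),"miss px",round(r.fun,1))
im=[cv2.resize(c4[n]["img"][a:a+100,b:b+130],(400,308),interpolation=cv2.INTER_CUBIC) for n,a,b in(("side",180,180),("scene",160,170))]
cv2.imwrite("pics/v4.png",np.hstack(im)[:,:,::-1])
E
```

```text
wr1 [231.4  91.2] 345 angle 0.255 miss px 0.8
wr4 [193.5 149.8] 536 angle -0.059 miss px 1.7
```

View pics/v4.png

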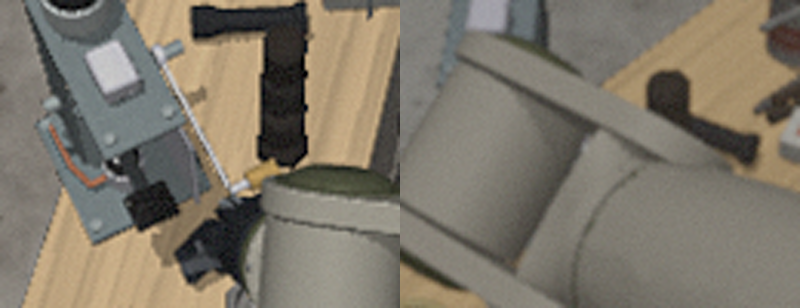

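In the side view the pad centre is at (152,203) and the elbow of the marker hand at (232,190). The arm hides the scene view.

```bash
python3 - <<'E'
from h import *
import pickle
from fit import w,hand
from scipy.optimize import minimize_scalar as ms
p=np.load("p.npy")
c0=pickle.load(open("c0.pkl","rb"));c1=pickle.load(open("c1.pkl","rb"));c4=pickle.load(open("c4.pkl","rb"))
S=lambda u,v:np.array([u,v])/3.077+180-.4
Q=lambda u,v:np.array([u,v])/4+[177.6,149.6]
W=lambda u,v:np.array([u,v])*.3+[119.6,59.6]
W1=lambda u,v:np.array([u,v])/4+[199.6,49.6]
for t,c,x,g in [("side elbow0",c0["side"],Q(307,330),(143,0,-67)),("side pad0",c0["side"],Q(195,354),(125,9,0)),("side elbow",c4["side"],S(232,190),(143,0,-67)),("side pad",c4["side"],S(152,203),(125,9,0)),
 ("w1 elbow",c1["wrist"],W1(238,165),(143,0,-67)),("w4 elbow",c4["wrist"],W(364,300),(143,0,-67)),("w4 pad",c4["wrist"],W(604,347),(125,9,0)),("w4 ptr",c4["wrist"],W(416,373),(110,0,-54))]:
    f=lambda a:np.linalg.norm(proj(c,w(p,hand(a,*g)))[0]-x)
    r=ms(f,bounds=(-.5,.5),method="bounded"); print(t,round(r.x,3),round(r.fun,1))
E
```

```text
side elbow0 0.275 1.1
side pad0 0.22 0.5
side elbow -0.075 0.4
side pad -0.11 0.2
w1 elbow 0.252 0.1
w4 elbow -0.064 0.3
w4 pad -0.125 2.1
w4 ptr -0.094 0.6
```

```bash
python3 - <<'E'
from h import *
p=np.load("p.npy"); T=tilt(p[2],35)
for z in(215,190,182,174.5): inc([568.9,115.3,z],T)
E
```

```text
t 14.35 shift cm [-1.2  -5.42 10.59] turn deg [-0.1 -0.  -0. ]
t 14.35 shift cm [ 0.23 -5.42 12.64] turn deg [-0.1 -0.  -0. ]
t 14.35 shift cm [ 0.69 -5.42 13.29] turn deg [-0.1 -0.  -0. ]
t 14.35 shift cm [ 1.12 -5.42 13.91] turn deg [-0.1 -0.  -0. ]
```

step_arm(
  increments=[
    [[-1.2, -3, 4], [0, 0, 0], 0],
    [[-1.2, -5.4, 8], [0, 0, 0], 0],
    [[-1.2, -5.4, 10.6], [0, 0, 0], 0],
    [[0.2, -5.4, 12.6], [0, 0, 0], 0],
    [[0.7, -5.4, 13.3], [0, 0, 0], 0],
    [[0.7, -5.4, 13.3], [0, 0, 0], 0],
  ],
)

```text
time_s: 15.1
eef_pos: [569.2, 116.0, 182.7]
ee_rot: [0.29, 0.248, 0.921, -0.078]
force: [0.1, 0.5, 0.4]
grip_width: 0.001
grip_force: 0.0
```

step_arm(
  increments=[
    [[0.1, 0, 0.15], [0, 0, 0], 0],
    [[0.2, 0, 0.3], [0, 0, 0], 0],
    [[0.3, 0, 0.45], [0, 0, 0], 0],
    [[0.4, 0, 0.6], [0, 0, 0], 0],
  ],
)

```text
time_s: 15.6
eef_pos: [569.6, 116.3, 176.3]
ee_rot: [0.291, 0.248, 0.921, -0.078]
force: [-0.8, -0.6, 2.5]
grip_width: 0.0
grip_force: 1.3
```

step_arm(
  increments=[
    [[0.05, 0, 0.08], [0, 0, 0], 0],
    [[0.08, 0, 0.12], [0, 0, 0], 0],
    [[0.08, 0, 0.12], [0, 0, 0], 0],
  ],
)

```text
time_s: 15.98
eef_pos: [569.6, 116.2, 174.5]
ee_rot: [0.291, 0.248, 0.921, -0.078]
force: [1.7, 0.6, 2.2]
grip_width: -0.002
grip_force: 1.0
```

step_arm(
  increments=[
    [[-0.29, 0, -0.41], [0, 0, 0], 0],
    [[-0.6, 0, -0.9], [0, 0, 0], 0],
    [[-0.8, 1, -3], [0, 0, 0], 0],
    [[-0.8, 3, -7], [0, 0, 0], 0],
    [[-0.8, 5, -11], [0, 0, 0], 0],
    [[-0.8, 5.5, -14], [0, 0, 0], 0],
    [[-0.8, 5.5, -14], [0, 0, 0], 0],
  ],
)

```text
time_s: 16.85
eef_pos: [533.2, 201.7, 295.7]
ee_rot: [0.292, 0.248, 0.921, -0.077]
force: [-0.2, 0.8, -0.5]
grip_width: 0.003
grip_force: 0.0
```

```bash
python3 - <<'E'
from h import *
import pickle
s=ctrl.sense();print(s["eef_pos"],s["force"])
c={n:cap(n,f"pics/{n}5.png") for n in("side","wrist")};pickle.dump(c,open("c5.pkl","wb"))
a=cv2.resize(c["wrist"]["img"][60:240,160:360],(500,450),interpolation=cv2.INTER_CUBIC)
b=cv2.resize(c["side"]["img"][180:280,180:280],(300,300),interpolation=cv2.INTER_CUBIC)
b=np.vstack([b,np.zeros((150,300,3),np.uint8)])
cv2.imwrite("pics/v5.png",np.hstack([a,b])[:,:,::-1])
E
```

```text
[533.21416806 201.71530557 295.68409251] [-0.21715624  0.76963128 -0.5471258 ]
```

View pics/v5.png

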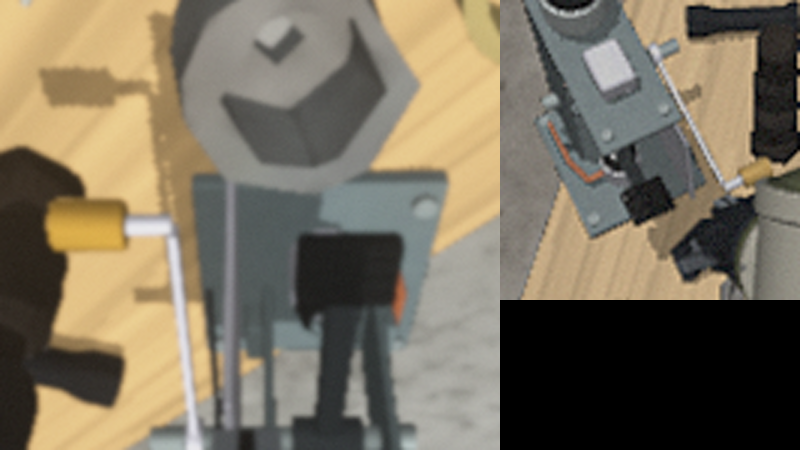

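The knob is at (87,225), the elbow at (174,226), the pad at (351,269) and the pointer tip at (209,288).

```bash
python3 - <<'E'
from h import *
import pickle
from fit import w,hand
from scipy.optimize import minimize_scalar as ms
p=np.load("p.npy");c=pickle.load(open("c5.pkl","rb"))
W=lambda u,v:np.array([u,v])/2.5+[159.7,59.7]
for t,x,g in [("knob",W(87,225),(143,0,-98)),("elbow",W(174,226),(143,0,-67)),("pad",W(351,269),(125,9,0)),("ptr",W(209,288),(110,0,-54))]:
    r=ms(lambda a:np.linalg.norm(proj(c["wrist"],w(p,hand(a,*g)))[0]-x),bounds=(-.5,.5),method="bounded"); print(t,round(r.x,3),round(r.fun,1))
E
```

```text
knob -0.102 0.7
elbow -0.101 1.4
pad -0.128 2.6
ptr -0.098 0.4
```

```bash
python3 -c "
from rig import ctrl
print(ctrl.finish_job())"
```

```text
the job is handed in; nothing more can be done
None
```

I pressed the lever until it firmed up at about 12 N and left it there. The marker hand is set to match within about 0.02 rad by camera (lever about -0.11 rad, marker about -0.10 rad); the robot is clear of everything and the job is handed in, but no verdict came back.

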